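# Roll the rolling pin into its rest

## Robot

A 6-joint arm with a two-finger parallel gripper is mounted at the origin on a cart in front of the work surface, level with it; the furniture and walls round the work are solid. World frame = base frame: x ahead of the robot, y to its left, z up, the work surface at z = 0. Lengths are in mm, angles in rad, forces in N, time in s.
With the tool pointing down it reaches from about 350 to 875 mm from the base axis. Payload 4.2 kg.
Tool frame: the origin (TCP) lies at the very end of the fingers, on their centre line; the grasp point (between the pads) lies 19 mm behind it; z points along the fingers, y is the direction in which the jaws open and shut (so a half turn about z gives the same grasp; the last joint's range is limited). The gripper opens to 85 mm and grips with 20 to 120 N. Pads are 22 mm wide; open, the fingers measure 114 mm over their backs; the gripper's body (76 mm by 85 mm) begins 54 mm behind the grasp point. The pads swing forward as they close: fully open they stand 13 mm farther back than shut.
Start: joints at [1.587, 0.385, 0.008, 0, -1.194, -0.259], TCP at [150.232, 606.654, 231.312] pointing down, gripper open.
Joint ranges: [-3.14, 3.14], [-1.21, 2.06], [-1.07, 1.41], [-3.16, 2.05], [-2.99, -0.16], [-3.1, 3.1]. Speed limits (rad/s): [2.79, 2.79, 3.14, 3.14, 3.14, 3.14].

## Interface

Orientations are given as a unit quaternion [x, y, z, w].
In Python, from bench import telemetry, eyes, arm gives the robot as it stands. The module is installed in compiled form; this text tells all that it offers.
- The arm moves only by the tool move_arm, never from a script. Its argument "deltas" is text: rows parted by semicolons, each of 6 numbers parted by spaces: the shift along the tool's x, y, z in cm, then the turn, a rotation vector about the tool's x, y, z in rad. A call has 1 to 12 rows; each row shifts and turns the commanded pose from where the row before left it, along the tool's axes as they then stand; what a row does not reach is not made up. A row lasts 1/8 s, in which the tool goes at most 62.5 mm and 10.7 degrees, less where a joint would pass 70% of its speed; a pose out of reach is approached as far as the arm can. A call is refused whole if a number of a shift passes 6.25 or a number of a turn 0.188, either way. A call with a gripper value outside its range is refused whole. "grip" is the finger opening in cm, from 0 to 8.54, set as the call begins (left out, the last holds). The fingers move at their own pace and stop on an object; the grip force is fixed at half the most. Time passes only in rows, so rows that do not move let the fingers close. It gives the time, the measured TCP pose, the force and the opening at its end, in the units of the state.
- telemetry.read_state(): the state, without advancing time (a new reading comes with each control period).
- eyes.get_image(name): name is "scene" or "top" or "wrist"; returns a dict with "pixels" (384x512x3 uint8, blue, green, red), "range_z" (384x512 float32, mm along the optical axis (not along the pixel's ray), 0 where there is no reading), "fx", "fy", "cx", "cy" (pixels), "origin" and "orientation" of the camera in the world; the wrist camera has in their place "tool_from_camera" (4x4, takes a point from camera to tool coordinates, whose origin is the TCP and whose axes are the flange's). Camera axes: x right, y up, looking along -z (the intrinsics and any distortion apply to the point x, -y, -z); pixel columns grow to the right and rows downward; lengths in mm; the calibration is good to about 2 mm. A picture is of the moment at which its call begins: read the wrist's pose just before it.
- arm.job_done(): hands the job in, once; it reports no verdict.
Trained networks look in a picture, given as the dict that the camera call returned (one of the last four; its "shot" number tells which), for a name from the list of things; names that differ only in an ending like _2 or _b are one class to them, and where a whole thing is asked for, a point or a joint stands for the part that bears it (a point fixed in the world has none). Each returns a list of dicts, best first, with "p" (0 to 1); they miss things now and then, are a little off and sometimes report something else, mostly with a low value. They report only what shows in the picture. A call takes as long as a camera call.
- eyes.boxes_of(picture, name): "point" ([x, y, z] in mm, in world coordinates, good to about 4 mm: the middle of the surface that is visible of it).
The state is a dict: "clock": time; "joints": joint angles; "joint_vel": joint speeds; "joint_efforts": joint torques, N m; "position": TCP position; "ee_rot": TCP orientation; "contact_force": force on the tool from outside, world axes, zero at the start; "wrist_torque": the same for the moment, N m; "gripper_width": finger opening in mm.
Only numpy, scipy, OpenCV 4.12 (cv2) and the standard library are available. Lean on these libraries where they do the work, as an engineer would, in place of code of your own. Each camera call takes 0.05 s, during which the arm holds its last target.

## Task

Put the rolling pin away without picking it up: with the fingertips or the outside of the fingers, push it by its side so that it rolls (not slides) along the worktop, up the rest's ramp and into the V groove. Then push it by its near end along the groove until its far end meets the stop, and let go. Do not pinch, lift or carry the pin, and leave the tins, jars and mug where they are.

Things in the scene. Friction and masses are not known exactly. Their poses are not given: they have to be found in the camera images.
- pin: handleless rolling pin of pale varnished wood, a plain cylinder 40 mm across, 130 mm long, 0.10 to 0.21 kg, smooth (friction about 0.45), lying on the worktop left or right of the rest, 0.20 to 0.44 m from it. Rolled slowly, it soon stops when no longer pushed. Origin: its centre. Own x: its long axis, level, at first within 6 degrees of the robot's x; y and z turn as it rolls (z up at first)
- rest: pale wooden rest, fixed, 210 mm long in its own x (the groove's direction, within 4 degrees of the robot's x), 120 mm wide in y. Origin: on the worktop under the groove, 60 mm from the near end. From y = +-60 mm a 13 degree ramp rises to a lip 10.7 mm high at y = +-15 mm, whence the V falls at 30 degrees to y = 0, 2 mm high. Near end open; at the far end an upright stop 6 mm thick, 56 wide, 32 high, its face at x = 144 mm
- seat (a point): the point on the rest, 25 mm above the worktop, 79 mm beyond the rest's origin along the groove (rest x), where the pin's centre is when the pin lies in the V with its far end against the stop (crossing a lip, the pin's centre is 31 mm high)
- shelf_edge (a point): a point on the lower front edge of the wall shelf, 0.457 m above the worktop; the edge runs straight along the robot's y over the whole work, and all beyond it (larger x) is roofed: keep wrist and hand low or short of it. The worktop's front edge is about 0.2 m nearer the robot
- tuna_tin: low round tin, 86 mm across, 40 mm high, behind the work; origin under its centre; not to be moved
- spice_jar: small spice jar with a red cap, 45 mm across, 106 mm high, in the middle, between pin and rest and just beyond the lane the pin rolls in; origin under its centre; not to be moved
- honey_jar: squat jar with a pale lid, 70 mm across, 90 mm high, behind the work; origin under its centre; not to be moved
- mug: white mug, 83 mm across, 86 mm high, at the left end of the free surface; origin under its centre; not to be moved
- tall_tin: upright food tin, 76 mm across, 110 mm high, at the right end of the free surface; origin under its centre; not to be moved

How it is judged:
By the outcome, as a careful person would: the job done as asked, in the order asked, and still so for the second after the job is handed in, with the robot touching nothing.
It also fails if it takes over 67 s, if anything falls off the work surface, if the arm or the gripper's body presses on something with over 40 N, if the wrist force passes 120 N, or if a joint passes its speed limit or range.

## Working session

There is one attempt and no reset: what is moved stays moved. The work goes in short steps, Python scripts to look and compute and a tool call to move; the robot and the scene stay as the last step left them, time stands still between calls to the robot, and variables do not carry over. Pictures are saved under pics/ and viewed, and the job is handed in when it is done.

Besides the shell and the picture viewer there is one more tool, called after "Call:" as a command line: name --argument value ..., lists and objects as JSON in quotes. move_arm: Moves the arm, as the interface text tells. Its arguments: {"type":"object","properties":{"deltas":{"type":"string"},"grip":{"type":"number"}},"required":["deltas"]}

```bash
mkdir -p pics
cat > h.py <<'E'
from bench import telemetry, eyes, arm
import numpy as np, cv2
from scipy.spatial.transform import Rotation as R
def pts(im):
    z=im["range_z"].astype(float);h,w=z.shape
    u,v=np.meshgrid(np.arange(w),np.arange(h))
    X=(u-im["cx"])/im["fx"]*z; Y=-(v-im["cy"])/im["fy"]*z
    P=np.stack([X,Y,-z],-1)
    if "origin" in im:
        Rm=R.from_quat(im["orientation"]).as_matrix() if np.size(im["orientation"])==4 else np.array(im["orientation"])
        P=P@Rm.T+np.array(im["origin"])
    else:
        T=np.array(im["tool_from_camera"]);P=P@T[:3,:3].T+T[:3,3]
        s=telemetry.read_state();P=P@R.from_quat(s["ee_rot"]).as_matrix().T+np.array(s["position"])
    P[z==0]=np.nan
    return P
E
python3 - <<'E'
from h import *
s=telemetry.read_state();print(s["clock"],s["position"],s["ee_rot"],s["gripper_width"])
for n in ["top","scene"]:
    im=eyes.get_image(n); cv2.imwrite(f"pics/{n}0.png",im["pixels"])
    print(n,[k for k in im],im["origin"],im["orientation"],im["fx"])
    for t in ["pin","rest","shelf_edge","tuna_tin","spice_jar","honey_jar","mug","tall_tin"]:
        print(t,[(np.round(d["point"]),round(d["p"],2)) for d in eyes.boxes_of(im,t)[:2]])
print(telemetry.read_state()["clock"])
E
```

```text
0.0 [150.10425863 606.10667846 230.22639264] [ 9.92627872e-01 -1.21197065e-01 -8.57241194e-05  1.08242561e-03] 85.16038319391937
top ['pixels', 'range_z', 'fx', 'fy', 'cx', 'cy', 'origin', 'orientation', 'shot'] [ 167.47669777 -118.15176518 1468.82628644] [ 0.15869158 -0.11885713 -0.59946571  0.77545524] 372.95511690163426
pin [(array([534., 143.,  40.]), 0.61)]
rest [(array([ 564., -130.,    8.]), 0.9)]Traceback (most recent call last):
  File "<stdin>", line 7, in <module>
ValueError: it knows: honey_jar, mug, pin, rest, seat, spice_jar, tall_tin, tuna_tin
```

Run:
```python
from h import *
for n in ["top","scene"]:
    im=eyes.get_image(n); cv2.imwrite(f"pics/{n}1.png",im["pixels"])
    np.save(f"{n}_P.npy",pts(im))
    for t in ["pin","rest","seat","tuna_tin","spice_jar","honey_jar","mug","tall_tin"]:
        print(n,t,[(np.round(d["point"]),round(d["p"],2)) for d in eyes.boxes_of(im,t)[:2]])
print(telemetry.read_state()["clock"])
```

```text
top pin [(array([533., 144.,  41.]), 0.84), (array([ 547., -442.,  110.]), 0.57)]
top rest [(array([ 564., -132.,    8.]), 0.94)]
top seat [(array([ 562., -130.,    7.]), 0.65)]
top tuna_tin [(array([762., 152.,  38.]), 0.71)]
top spice_jar [(array([696.,   8.,  97.]), 0.58)]
top honey_jar [(array([ 731., -170.,   90.]), 0.73)]
top mug [(array([534., 479.,  49.]), 0.74)]
top tall_tin [(array([ 547., -437.,  106.]), 0.95)]
scene pin [(array([ 738., -182.,   63.]), 0.68), (array([532., 135.,  35.]), 0.63)]
scene rest [(array([ 564., -130.,    9.]), 0.83)]
scene seat [(array([ 555., -128.,    7.]), 0.95)]
scene tuna_tin [(array([772., 143.,  39.]), 0.77)]
scene spice_jar [(array([699.,  -5.,  74.]), 0.57)]
scene honey_jar [(array([ 737., -184.,   65.]), 0.59), (array([ 566., -136.,    8.]), 0.43)]
scene mug [(array([522., 452.,  58.]), 0.6)]
scene tall_tin [(array([ 520., -438.,   90.]), 0.83)]
1.05
```

View pics/top0.png

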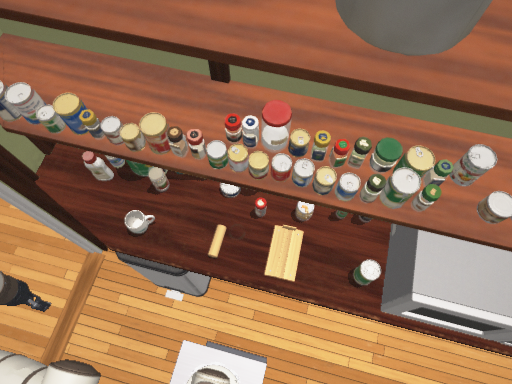

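```bash
ls pics
```

```text
scene1.png
top0.png
top1.png
```

View pics/scene1.png

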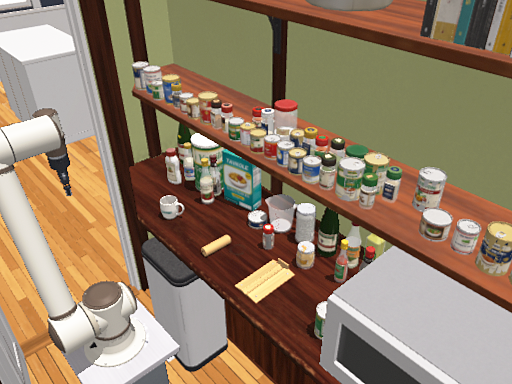

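The top image shows the pin at about (217,240), the rest at (285,252), the mug at left (137,222), the spice jar at (261,206) and the shelf edge running above. Next I'll fit the geometry.

Run:
```python
from h import *
for n in ["top","scene"]:
    P=np.load(f"{n}_P.npy").reshape(-1,3);P=P[~np.isnan(P[:,0])]
    # worktop
    m=(P[:,0]>420)&(P[:,0]<700)&(abs(P[:,1])<350)&(abs(P[:,2])<6);print(n,"top z",np.median(P[m,2]),m.sum())
    m=(abs(P[:,0]-533)<95)&(abs(P[:,1]-143)<60)&(P[:,2]>14)&(P[:,2]<60);Q=P[m]
    c=Q.mean(0);print("pin",m.sum(),c,Q.min(0),Q.max(0))
    r=cv2.minAreaRect(Q[:,:2].astype(np.float32));print(r)
    m=(abs(P[:,0]-564)<150)&(abs(P[:,1]+130)<90)&(P[:,2]>4)&(P[:,2]<60);Q=P[m]
    print("rest",m.sum(),cv2.minAreaRect(Q[:,:2].astype(np.float32)),Q[:,2].max())
    S=Q[Q[:,2]>18];print("stop",len(S),S.mean(0) if len(S) else 0,cv2.minAreaRect(S[:,:2].astype(np.float32)) if len(S)>3 else 0)
    m=(abs(P[:,1])<300)&(P[:,2]>440)&(P[:,2]<500)&(P[:,0]>400);Q=P[m]
    if m.sum(): print("shelf",m.sum(),np.percentile(Q[:,0],[0,1,5,50]),Q[:,2].min())
    m=(abs(P[:,1])<300)&(abs(P[:,2])<6)&(P[:,0]>300);print("front",np.percentile(P[m,0],[0,.5,2]))
    for nm,c,rr in [("tuna",(765,148),60),("spice",(698,0),45),("honey",(735,-178),55),("mug",(530,465),80),("tall",(547,-437),60)]:
        m=(np.hypot(P[:,0]-c[0],P[:,1]-c[1])<rr)&(P[:,2]>15)&(P[:,2]<130);Q=P[m]
        print(nm,m.sum(),np.round(Q.min(0)),np.round(Q.max(0)))
```

```text
top top z -0.40111848973538144 9838
pin 318 [535.60363874 140.30869199  34.84470949] [472.93203583 122.16091244  16.78970149] [603.82390017 161.59827931  45.78491513]
((538.310546875, 142.1173858642578), (39.26768493652344, 130.9263916015625), 89.58517456054688)
rest 1039 ((564.0651245117188, -129.593994140625), (179.642822265625, 298.4680480957031), 89.58966064453125) 37.263932537435494
stop 32 [ 666.10144781 -126.68216305   28.30496037] ((666.619384765625, -126.1958236694336), (7.4123711585998535, 53.76341247558594), 0.33897194266319275)
shelf 12435 [598.48921245 600.3264836  602.25022749 824.1539024 ] 458.1676397065339
front [399.53261662 403.62087888 408.12362178]
tuna 183 [741. 116.  16.] [787. 201.  49.]
spice 181 [685. -16.  16.] [731.  28. 114.]
honey 258 [ 714. -204.   15.] [ 762. -133.   98.]
mug 385 [483. 409.  15.] [564. 516.  91.]
tall 479 [ 515. -484.   16.] [ 592. -410.  115.]
scene top z 0.10017635544022596 7241
pin 264 [530.27358509 134.99215133  32.34469155] [468.42573207 117.65288815  14.38506045] [602.99743717 159.34447525  49.4898498 ]
((535.9111328125, 138.5787353515625), (41.70269012451172, 134.45501708984375), 89.00086212158203)
rest 937 ((564.448974609375, -129.79190063476562), (175.2928009033203, 298.9656982421875), 89.79744720458984) 55.920266600420746
stop 53 [ 675.46191582 -138.77028023   29.11988165] ((681.3279418945312, -148.3744659423828), (35.97408676147461, 96.19502258300781), 38.90517807006836)
shelf 2972 [594.80895941 597.19343401 598.89979091 629.06014358] 454.5804283038606
front [395.71108992 399.86934943 403.92087169]
tuna 262 [736.  96.  15.] [823. 202. 129.]
spice 238 [678. -18.  16.] [731.  32. 113.]
honey 391 [ 710. -206.   16.] [ 781. -136.   96.]
mug 369 [476. 409.  15.] [564. 521.  94.]
tall 297 [ 512. -464.   16.] [ 579. -410.  113.]
```

Run:
```python
import cv2
a=cv2.imread("pics/top1.png")[190:300,180:320];cv2.imwrite("pics/topc.png",cv2.resize(a,None,fx=5,fy=5,interpolation=cv2.INTER_CUBIC))
```

```text
(no output)
```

View pics/topc.png

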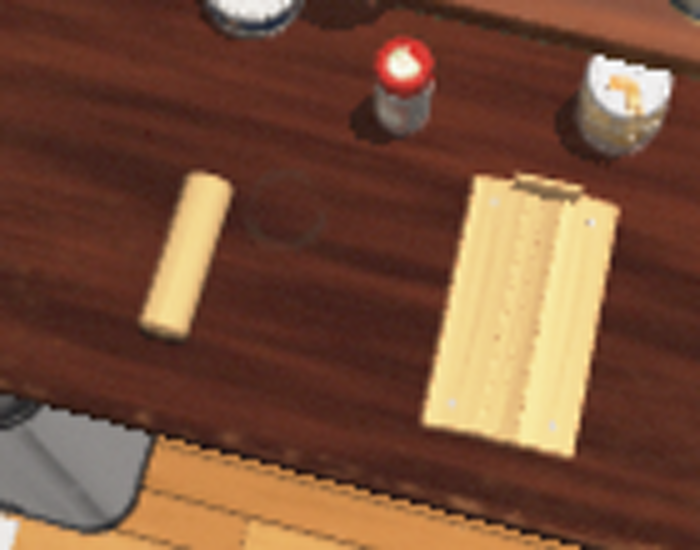

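Run:
```python
from h import *
P=np.load("top_P.npy");im=cv2.imread("pics/top1.png")
hsv=cv2.cvtColor(im,cv2.COLOR_BGR2HSV).astype(int)
wood=(hsv[...,2]>140)&(hsv[...,0]>10)&(hsv[...,0]<32)&(hsv[...,1]>50)
for nm,c,rx,ry in [("pin",(536,141),95,60),("rest",(565,-130),140,95)]:
    m=wood&(abs(P[...,0]-c[0])<rx)&(abs(P[...,1]-c[1])<ry)&(P[...,2]<60)&(P[...,2]>-8)
    Q=P[m]; r=cv2.minAreaRect(Q[:,:2].astype(np.float32))
    d=Q[:,:2]-Q[:,:2].mean(0);w,v=np.linalg.eigh(d.T@d);a=v[:,1]*np.sign(v[0,1])
    print(nm,m.sum(),Q.mean(0),np.degrees(np.arctan2(a[1],a[0])),r)
    vv,uu=np.nonzero(m);pc=cv2.minAreaRect(np.stack([uu,vv],1).astype(np.float32));print(cv2.boxPoints(pc).tolist())
```

```text
pin 307 [535.53786174 140.57704413  35.27134231] -0.6109614565697122 ((538.295654296875, 142.17092895507812), (39.22926712036133, 130.93321228027344), 89.49195098876953)
[[207.30001831054688, 254.1000213623047], [217.60000610351562, 223.2000274658203], [226.60000610351562, 226.2000274658203], [216.30001831054688, 257.10003662109375]]
rest 1592 [ 562.73686379 -128.58934744    4.98127392] 2.2017121964852566 ((568.9239501953125, -128.04324340820312), (222.65966796875, 122.7656478881836), 1.8788052797317505)
[[263.38531494140625, 274.8683166503906], [274.682861328125, 222.14633178710938], [305.209716796875, 228.68777465820312], [293.91217041015625, 281.4097595214844]]
```

Call:
move_arm --deltas "3 0 0 0 0 0.17; 3 0 0 0 0 0.17; 3 0 0 0 0 0.17; 3 0 0 0 0 0.17; 3 0 0 0 0 0.17; 3 0 0 0 0 0.17; 3 0 0 0 0 0.17; 3 0 0 0 0 0.14" --grip 5

```text
clock: 2.05
position: [299.4, 440.6, 231.3]
ee_rot: [-0.705, 0.71, -0.0, 0.0]
contact_force: [-0.0, 0.2, 0.8]
gripper_width: 49.9
```

Call:
move_arm --deltas "5.5 -2.2 -0.5 0 0 0; 5.5 -2.2 -0.5 0 0 0; 5.5 -2.2 -0.5 0 0 0; 5.5 -2.2 -0.5 0 0 0; 5.5 -2.2 -0.5 0 0 0; 5.5 -2.2 -0.5 0 0 0; 5.5 -2.2 -0.5 0 0 0; 2 0 0 0 0 0; 0 0 0 0 0 0"

```text
clock: 3.18
position: [452.0, 34.9, 266.4]
ee_rot: [-0.705, 0.709, -0.0, 0.0]
contact_force: [0.0, 0.6, -0.6]
gripper_width: 50.1
```

Run:
```python
from h import *
s=telemetry.read_state();im=eyes.get_image("wrist");P=pts(im);np.save("w_P.npy",P);cv2.imwrite("pics/w0.png",im["pixels"])
print(s["position"],s["joints"],im["tool_from_camera"],im["fx"])
for n in ["pin","rest"]: print(n,[(np.round(d["point"]),round(d["p"],2)) for d in eyes.boxes_of(im,n)[:2]])
```

```text
[452.04901661  34.91198348 266.41870607] [ 4.37218158e-01  6.04281290e-02 -3.29509174e-01 -7.59022581e-05
 -1.18065261e+00 -4.42327068e-01] [[ 4.08990740e-04  9.52479643e-01  3.04601975e-01  7.80412430e+01]
 [ 9.99999914e-01 -3.70936163e-04 -1.82801052e-04  1.45677867e+00]
 [-6.11263931e-05  3.04602023e-01 -9.52479713e-01 -1.41938835e+02]
 [ 0.00000000e+00  0.00000000e+00  0.00000000e+00  1.00000000e+00]] 342.5901795671542
pin [(array([540., 141.,  39.]), 0.96)]
rest [(array([ 571., -105.,    5.]), 0.74)]
```

View pics/w0.png

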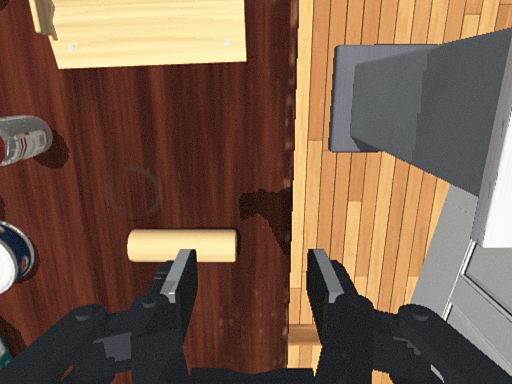

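The wrist view shows the pin at (128–237, 229–262) nearly level. The rest's near edge runs from (58,68) to (245,61), and the stop is at (43,15).

Run:
```python
from h import *
P=np.load("w_P.npy");im=cv2.imread("pics/w0.png")
hsv=cv2.cvtColor(im,cv2.COLOR_BGR2HSV).astype(int)
m=(P[...,2]>18)&(abs(P[...,0]-538)<90)&(abs(P[...,1]-141)<40)&(P[...,2]<60)
u0=np.arange(512)
Q=P[m];print(np.median(Q,0),Q.min(0),Q.max(0),cv2.minAreaRect(Q[:,:2].astype(np.float32)))
m&=(hsv[...,2]>100);Q=P[m]
# fit cylinder axis line: y=a+bx, z const R=20
from scipy.optimize import least_squares
f=lambda p:np.hypot(Q[:,1]-p[0]-p[1]*(Q[:,0]-538),Q[:,2]-p[2])-20
r=least_squares(f,[141,0,20],loss="soft_l1");print("axis y@538,slope deg,z",r.x[0],np.degrees(r.x[1]),r.x[2], "xrange",np.percentile(Q[:,0],[0.5,99.5]),"tabletop z",np.median(P[(P[...,2]<10)&(P[...,0]>430)&(P[...,0]<650)&(P[...,1]>0)&(P[...,1]<100)][:,2]))
wood=(hsv[...,2]>140)&(hsv[...,0]>10)&(hsv[...,0]<32)&(hsv[...,1]>50)
m=wood&(P[...,1]<-30)&(P[...,1]>-200)&(P[...,0]>440)&(P[...,2]>-5)&(P[...,2]<20)
# near-side edge: per column, lowest wood pixel
vs=np.arange(384)[:,None]*m
E=[]
for u in range(65,240):
    if m[:70,u].any():
        v=np.nonzero(m[:75,u])[0].max();E.append(P[v,u])
E=np.array(E);b=np.polyfit(E[:,0]-560,E[:,1],1);print("rest +y edge @560",b[1],np.degrees(b[0]),E[:,0].min(),E[:,0].max())
Q=P[(P[...,2]>15)&(P[...,2]<45)&(P[...,0]>640)&(P[...,0]<690)&(P[...,1]<-60)&(P[...,1]>-180)];print("stop",len(Q),Q.min(0),Q.max(0))
```

```text
[538.09798638 135.80487173  35.96197071] [470.23986078 124.04020638  18.06209455] [600.19736644 161.45414701  41.62010562] ((535.1697387695312, 142.43212890625), (36.504825592041016, 130.06915283203125), 89.2955093383789)
axis y@538,slope deg,z 145.13555776146282 -0.4554564122087129 19.310530231101925 xrange [470.96624849 599.28448743] tabletop z -0.4084462722911155
rest +y edge @560 -67.29412286522974 1.9432313659132112 464.2918074325663 658.1160494009262
stop 474 [ 660.86820088 -127.33808394   15.01054903] [668.25339321 -95.48577801  33.35235792]
```

Call:
move_arm --deltas "-4 -2.1 1 0 0 0; -4 -2.1 3 0 0 0; -4 -2.1 4 0 0 0; -4.5 -2 5 0 0 0; 0 0 5 0 0 0; 0 0 4 0 0 0; 0 0 2 0 0 0; 0 0 0.7 0 0 0; 0 0 0 0 0 0; 0 0 0 0 0 0"

```text
clock: 4.58
position: [533.9, 197.0, 26.0]
ee_rot: [-0.707, 0.708, -0.0, 0.001]
contact_force: [1.0, -0.6, -0.1]
gripper_width: 50.2
```

Run:
```python
from h import *
s=telemetry.read_state();im=eyes.get_image("wrist");cv2.imwrite("pics/w1.png",im["pixels"]);np.save("w1_P.npy",pts(im))
print(s["position"],s["contact_force"])
```

```text
[533.90105521 196.96955101  26.01650698] [ 1.01205554 -0.57890341 -0.11777488]
```

View pics/w1.png

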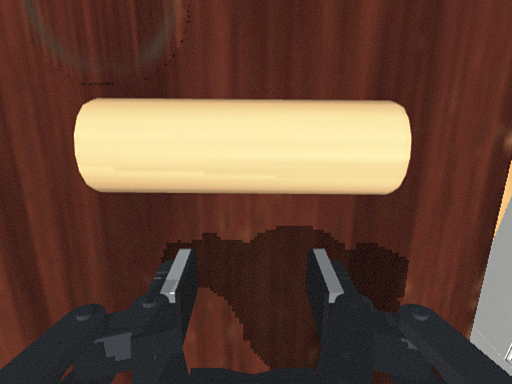

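The pin is ahead at (75–411, 98–195), parallel to the fingertips, which are at (180,255) and (325,255). The fingers are still clear of it.

Call:
move_arm --deltas "0 0 0.6 0 0 0; 0 0 0.6 0 0 0; 1 0 0 0 0 0; 0.6 0 0 0 0 0; 0.4 0 0 0 0 0; 0.4 0 0 0 0 0; 0.4 0 0 0 0 0; 0.4 0 0 0 0 0; 0.4 0 0 0 0 0; 0.4 0 0 0 0 0"

```text
clock: 5.88
position: [533.1, 155.9, 12.8]
ee_rot: [-0.706, 0.708, 0.0, -0.0]
contact_force: [-1.2, 0.2, 0.3]
gripper_width: 49.8
```

Run:
```python
from h import *
s=telemetry.read_state();im=eyes.get_image("wrist");cv2.imwrite("pics/w2.png",im["pixels"]);np.save("w1_P.npy",pts(im))
print(s["position"],s["contact_force"])
```

```text
[533.11935616 155.8922045   12.76507021] [-1.21536489  0.19438752  0.34114148]
```

View pics/w2.png

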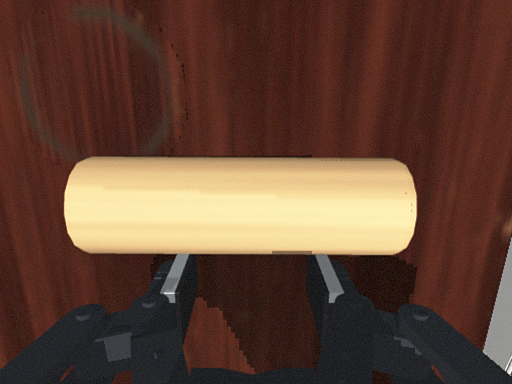

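Call:
move_arm --deltas "0.6 0 0 0 0 -0.002; 0.6 0 0 0 0 -0.002; 0.6 0 0 0 0 -0.002; 0.6 0 0 0 0 -0.002; 0.6 0 0 0 0 -0.002; 0.6 0 0 0 0 -0.002; 0.6 0 0 0 0 -0.002; 0.6 0 0 0 0 -0.002; 0.6 0 0 0 0 -0.002; 0.6 0 0 0 0 -0.002; 0.6 0 0 0 0 -0.002; 0.6 0 0 0 0 -0.002"

```text
clock: 7.42
position: [533.8, 83.7, 12.8]
ee_rot: [0.715, -0.699, 0.0, 0.0]
contact_force: [0.3, -0.2, 0.4]
gripper_width: 49.8
```

```bash
cat >> h.py <<'E'
def pinfit(P,guess):
    from scipy.optimize import least_squares
    m=(P[...,2]>14)&(P[...,2]<60)&(abs(P[...,0]-guess[0])<90)&(P[...,1]>guess[1]-32)&(P[...,1]<guess[1]+22)
    Q=P[m]
    f=lambda p:np.hypot(Q[:,1]-p[0]-p[1]*(Q[:,0]-guess[0]),Q[:,2]-p[2])-20
    r=least_squares(f,[guess[1],0,guess[2]],loss="soft_l1")
    return len(Q),r.x[0],np.degrees(r.x[1]),r.x[2],np.percentile(Q[:,0],[.5,99.5])
E
python3 - <<'E'
from h import *
s=telemetry.read_state();im=eyes.get_image("wrist");cv2.imwrite("pics/w3.png",im["pixels"]);P=pts(im);np.save("w1_P.npy",P)
p=s["position"];print(p,s["contact_force"]);print(pinfit(P,(534,p[1]-31,20)))
E
```

```text
[533.79511848  83.73540603  12.78277089] [ 0.29683418 -0.15559288  0.37916948]
(34974, np.float64(51.74966276022731), np.float64(-0.21404877307675774), np.float64(19.216738193432864), array([472.25167408, 598.38523551]))
```

View pics/w3.png

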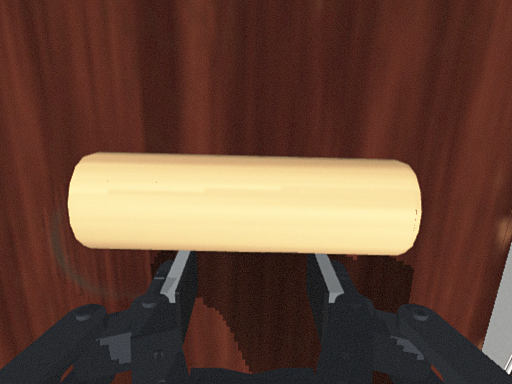

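Call:
move_arm --deltas "0.6 0 0 0 0 -0.002; 0.6 0 0 0 0 -0.002; 0.6 0 0 0 0 -0.002; 0.6 0 0 0 0 -0.002; 0.6 0 0 0 0 -0.002; 0.6 0 0 0 0 -0.001; 0.6 0 0 0 0 0; 0.6 0 0 0 0 0; 0.6 0 0 0 0 0; 0.6 0 0 0 0 0; 0.6 0 0 0 0 0; 0.6 0 0 0 0 0"

```text
clock: 8.98
position: [535.9, 11.8, 12.8]
ee_rot: [0.719, -0.695, -0.0, 0.0]
contact_force: [0.4, -0.1, 1.0]
gripper_width: 50.1
```

Call:
move_arm --deltas "0.6 0 -0.03 0 0 0; 0.5 0 -0.03 0 0 0; 0.5 0 -0.03 0 0 0; 0.5 0 -0.03 0 0 0; 0.5 0 -0.03 0 0 0; 0.5 0 -0.03 0 0 0; 0.4 0 -0.03 0 0 0; 0.4 0 -0.03 0 0 0; 0.4 0 -0.03 0 0 0"

```text
clock: 10.1
position: [537.4, -31.0, 15.5]
ee_rot: [0.719, -0.695, 0.0, 0.0]
contact_force: [0.5, 0.3, -0.3]
gripper_width: 49.9
```

Run:
```python
from h import *
s=telemetry.read_state();im=eyes.get_image("wrist");cv2.imwrite("pics/w4.png",im["pixels"]);P=pts(im);np.save("w1_P.npy",P)
p=s["position"];print(p,s["contact_force"]);print(pinfit(P,(534,p[1]-31,20)))
```

```text
[537.38706738 -31.03839928  15.50827054] [ 0.45657421  0.28214475 -0.33981149]
(33702, np.float64(-62.97513292807933), np.float64(-0.03583613459676836), np.float64(19.25141332830059), array([472.33375367, 598.49871207]))
```

View pics/w4.png

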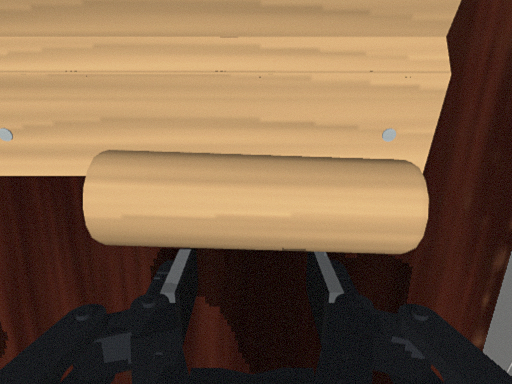

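The pin is at the ramp's foot, at (83–428, 150–255). The groove lines at rows 38–72 are level with the tool. Now I'll push it up the ramp.

Call:
move_arm --deltas "0.4 0 -0.03 0 0 0; 0.4 0 -0.03 0 0 0; 0.4 0 -0.03 0 0 0; 0.4 0 -0.03 0 0 0; 0.4 0 -0.03 0 0 0; 0.4 0 0 0 0 0; 0.4 0 0 0 0 0; 0.4 0 0 0 0 0; 0.4 0 0 0 0 0"

```text
clock: 11.28
position: [538.5, -67.1, 16.9]
ee_rot: [0.719, -0.695, -0.0, 0.0]
contact_force: [-0.1, 2.1, 0.8]
gripper_width: 50.3
```

Run:
```python
from h import *
s=telemetry.read_state();im=eyes.get_image("wrist");cv2.imwrite("pics/w5.png",im["pixels"]);P=pts(im);np.save("w1_P.npy",P)
p=s["position"];print(p,s["contact_force"]);print(pinfit(P,(534,p[1]-31,28)))
```

```text
[538.48092781 -67.10713119  16.90849666] [-0.11144807  2.11688286  0.75365546]
(35972, np.float64(-98.83720842634769), np.float64(0.3469512571523654), np.float64(26.718037674785133), array([472.29140245, 598.40520873]))
```

View pics/w5.png

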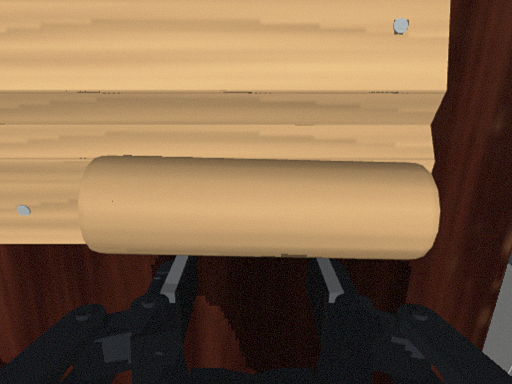

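Call:
move_arm --deltas "0.4 0 0 0 0 0; 0.4 0 0 0 0 0; 0.3 0 0 0 0 0; 0.3 0 0 0 0 0; 0.3 0 0 0 0 0; 0.3 0 0 0 0 0; 0 0 0 0 0 0; 0 0 0 0 0 0"

```text
clock: 12.32
position: [539.2, -86.8, 17.0]
ee_rot: [0.719, -0.695, -0.0, 0.0]
contact_force: [-0.3, -0.1, -0.6]
gripper_width: 50.2
```

Run:
```python
from h import *
s=telemetry.read_state();im=eyes.get_image("wrist");cv2.imwrite("pics/w6.png",im["pixels"]);P=pts(im);np.save("w1_P.npy",P)
p=s["position"];print(p,s["contact_force"]);print(pinfit(P,(534,p[1]-31,28)));print(pinfit(P,(534,-127,25)))
```

```text
[539.20358563 -86.8298284   16.95653436] [-0.28524592 -0.1165674  -0.62240232]
(36626, np.float64(-129.08998504298478), np.float64(1.6196287297451144), np.float64(24.449026633491634), array([473.22575297, 599.30278292]))
(35013, np.float64(-129.3088733951523), np.float64(1.6275129075382113), np.float64(24.36310495166635), array([473.19245679, 599.34206846]))
```

View pics/w6.png

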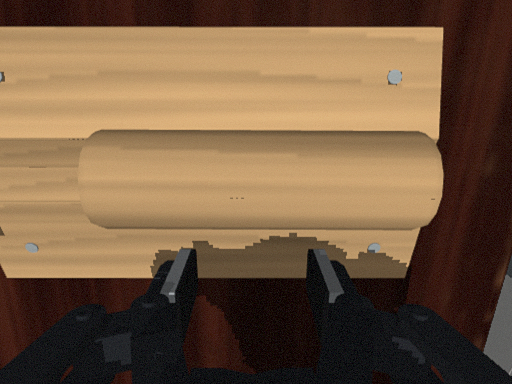

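The pin lies in the V, at (79–442, 130–229) in the image: z is about 24.4, yaw 1.6°, aligned with the groove. Next I'll back off, rise, close the fingers and go to the near end.

Call:
move_arm --deltas "-1.5 0 0 0 0 0; -1.5 0 0 0 0 0; 0 0 -4 0 0 0; 0 2 -4 0 0 0; 0 3 0 0 0 0; 0 3 0 0 0 0; 0 3.2 0 0 0 0; 3 0 0 0 0 0; 4.1 0 0 0 0 0; 0 0 0 0 0 0; 0 0 0 0 0 0" --grip 0

```text
clock: 13.75
position: [428.6, -130.8, 97.0]
ee_rot: [0.719, -0.695, -0.0, -0.0]
contact_force: [-0.3, 0.2, -0.4]
gripper_width: -0.3
```

Run:
```python
from h import *
s=telemetry.read_state();im=eyes.get_image("wrist");cv2.imwrite("pics/w7.png",im["pixels"])
print(s["position"],s["gripper_width"])
for n in ["top"]:
    im=eyes.get_image(n); cv2.imwrite(f"pics/{n}2.png",im["pixels"]);P=pts(im);print(pinfit(P,(534,-129,25)))
    Q=P[(P[...,2]>15)&(P[...,2]<45)&(P[...,0]>640)&(P[...,0]<690)&(P[...,1]<-60)&(P[...,1]>-180)];print("stop",len(Q),Q.min(0),Q.max(0))
```

```text
[ 428.56914528 -130.7782334    96.96743197] -0.28603144045656714
(35, np.float64(-134.0108558595384), np.float64(5.9940727882156795), np.float64(23.4842348052817), array([587.38397153, 620.02915526]))
stop 38 [ 640.68120845 -153.23575094   15.32683532] [671.12397771 -99.36617719  35.32163065]
```

View pics/w7.png

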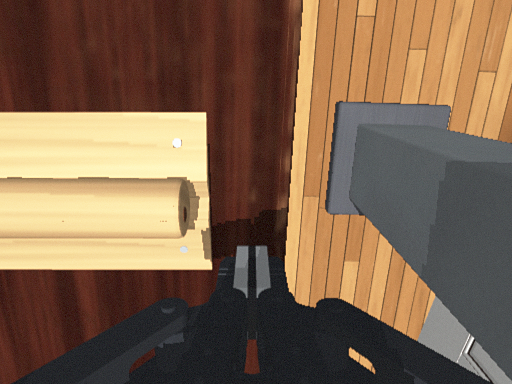

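Call:
move_arm --deltas "0 0 3 0 0 0; 0 0 3 0 0 0; 0 0 1.7 0 0 0; 0 -1 0 0 0 0; 0 -1 0 0 0 0; 0 -0.5 0 0 0 0; 0 -0.5 0 0 0 0; 0 -0.5 0 0 0 0; 0 -0.5 0 0 0 0"

```text
clock: 14.98
position: [468.3, -130.2, 20.0]
ee_rot: [0.719, -0.695, -0.0, 0.0]
contact_force: [-1.0, 0.2, 1.9]
gripper_width: -0.4
```

Run:
```python
from h import *
s=telemetry.read_state();im=eyes.get_image("wrist");cv2.imwrite("pics/w8.png",im["pixels"]);P=pts(im)
print(s["position"],s["contact_force"]);print(pinfit(P,(550,-129,25)))
```

```text
[ 468.26697178 -130.22294818   20.0373861 ] [-1.011914    0.24239252  1.9243371 ]
(21602, np.float64(-128.7080089884875), np.float64(1.3424276275554872), np.float64(24.634137356422535), array([461.78880294, 572.58249813]))
```

View pics/w8.png

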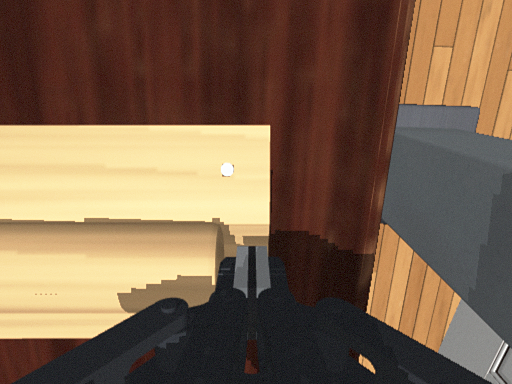

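Call:
move_arm --deltas "0 -0.5 0 0 0 0; 0 -0.5 0 0 0 0; 0 -0.5 0 0 0 0; 0 -0.5 0 0 0 0; 0 -0.5 0 0 0 0; 0 -0.5 0 0 0 0; 0 -0.5 0 0 0 0"

```text
clock: 15.9
position: [504.0, -129.0, 20.0]
ee_rot: [0.719, -0.695, 0.0, -0.0]
contact_force: [-1.0, -0.6, -0.1]
gripper_width: -0.0
```

```bash
cat > look.py <<'E'
from h import *
import sys
k=sys.argv[1]
s=telemetry.read_state();im=eyes.get_image("wrist");cv2.imwrite(f"pics/w{k}.png",im["pixels"])
print(s["position"],s["contact_force"])
im=eyes.get_image("scene");a=cv2.resize(im["pixels"][240:320,215:315],None,fx=6,fy=6,interpolation=cv2.INTER_CUBIC)
cv2.imwrite(f"pics/s{k}.png",a)
E
python3 look.py 9
```

```text
[ 503.9534614  -128.95790418   19.97918629] [-1.03768952 -0.57468862 -0.11102437]
```

View pics/w9.png

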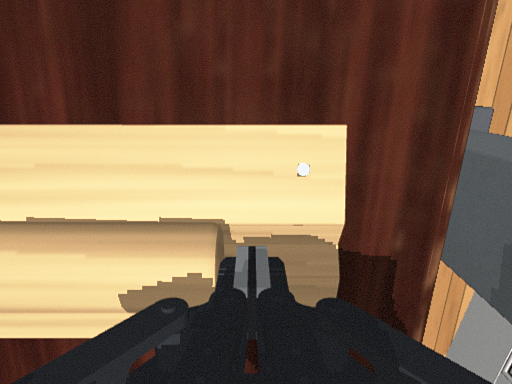

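View pics/s9.png

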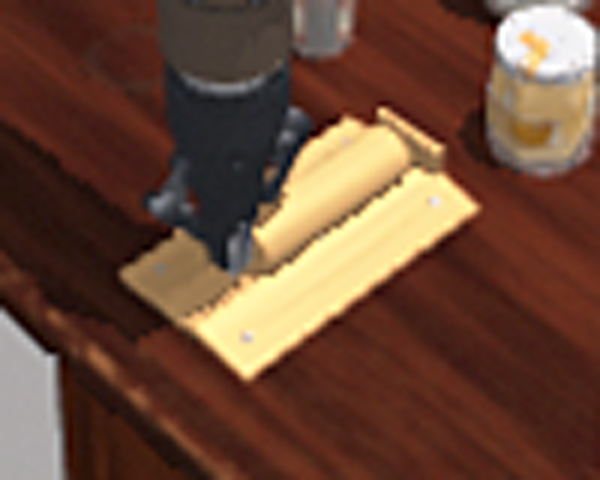

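The wrist view has the pin's end at col 221, unchanged relative to the finger, so it is being pushed. The scene view shows a small gap left to the stop.

Call:
move_arm --deltas "0 -0.4 0 0 0 0; 0 -0.3 0 0 0 0; 0 -0.3 0 0 0 0; 0 0 0 0 0 0"

```text
clock: 16.5
position: [514.2, -128.6, 20.0]
ee_rot: [0.719, -0.695, 0.0, -0.0]
contact_force: [0.1, 0.9, -0.9]
gripper_width: 0.2
```

```bash
python3 look.py 10
```

```text
[ 514.21734829 -128.61294854   20.02781412] [ 0.09480222  0.919754   -0.87313791]
```

View pics/s10.png

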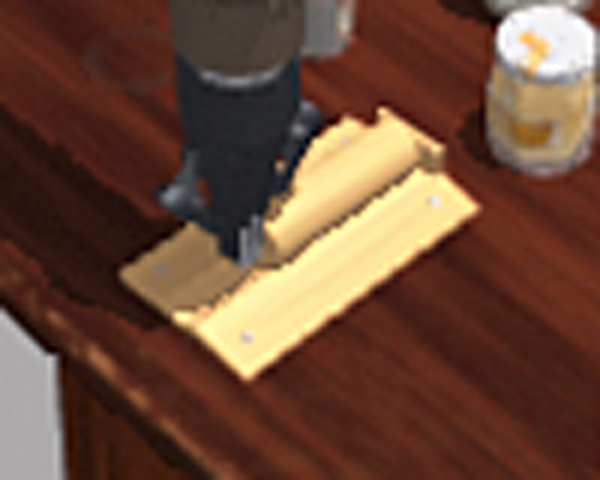

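Nearly there. I'll step in small amounts and watch the force.

Call:
move_arm --deltas "0 -0.15 0 0 0 0; 0 -0.15 0 0 0 0; 0 0 0 0 0 0"

```text
clock: 16.98
position: [516.6, -128.6, 20.0]
ee_rot: [0.719, -0.695, -0.0, 0.0]
contact_force: [-0.8, -0.6, 0.3]
gripper_width: 0.1
```

Call:
move_arm --deltas "0 -0.1 0 0 0 0; 0 -0.1 0 0 0 0; 0 0 0 0 0 0"

```text
clock: 17.35
position: [518.9, -128.5, 20.0]
ee_rot: [0.719, -0.695, 0.0, -0.0]
contact_force: [-1.7, -0.6, 0.6]
gripper_width: -0.2
```

Call:
move_arm --deltas "0 -0.1 0 0 0 0; 0 -0.1 0 0 0 0; 0 0 0 0 0 0"

```text
clock: 17.73
position: [520.1, -128.4, 19.9]
ee_rot: [0.719, -0.695, -0.0, 0.0]
contact_force: [-2.1, -0.0, 2.4]
gripper_width: 0.1
```

Call:
move_arm --deltas "0 -0.1 0 0 0 0; 0 0 0 0 0 0"

```text
clock: 17.98
position: [520.1, -128.5, 19.8]
ee_rot: [0.719, -0.695, -0.001, 0.001]
contact_force: [-5.6, 0.1, 2.9]
gripper_width: 0.4
```

Call:
move_arm --deltas "0 -0.1 0 0 0 0; 0 0 0 0 0 0"

```text
clock: 18.23
position: [520.2, -128.5, 19.7]
ee_rot: [0.718, -0.696, -0.002, 0.002]
contact_force: [-7.8, 0.4, 4.4]
gripper_width: 0.1
```

```bash
python3 look.py 11
```

```text
[ 520.15481426 -128.47574122   19.72852576] [-7.77864375  0.41625366  4.38176066]
```

View pics/s11.png

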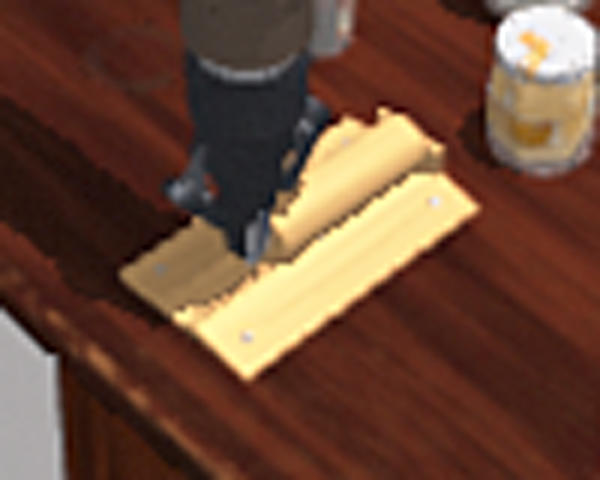

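View pics/w11.png

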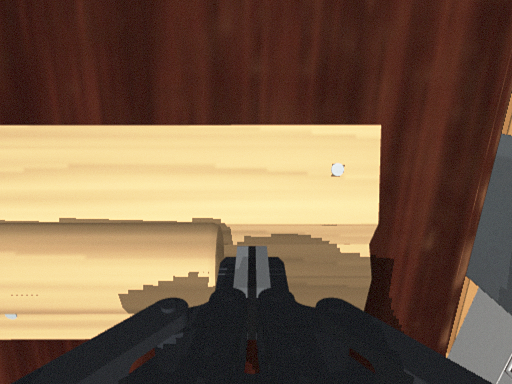

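The TCP stalled at x = 520.1 and the push force rose to about 8 N, so the pin's far end is on the stop. I'll back straight off and check.

Call:
move_arm --deltas "0 0.3 0 0 0 0; 0 0.7 0 0 0 0; 0 2 0 0 0 0; 0 3 0 0 0 0; 0 2 -2 0 0 0; 0 0 -5 0 0 0; 0 0 -5 0 0 0; -6 0 -3 0 0 0; -6 0 0 0 0 0; 0 0 0 0 0 0; 0 0 0 0 0 0"

```text
clock: 19.7
position: [438.9, -14.9, 168.0]
ee_rot: [0.719, -0.695, 0.0, -0.0]
contact_force: [0.6, 0.0, -0.2]
gripper_width: 0.1
```

```bash
python3 look.py 12
python3 - <<'E'
from h import *
s=telemetry.read_state();im=eyes.get_image("wrist");P=pts(im);print(pinfit(P,(598,-126,25)),s["position"])
Q=P[(P[...,2]>15)&(P[...,2]<45)&(P[...,0]>655)&(P[...,0]<690)&(P[...,1]<-60)&(P[...,1]>-180)];print("stop",len(Q),np.percentile(Q,[1,50,99],axis=0))
im=eyes.get_image("top");P=pts(im);print(pinfit(P,(598,-126,25)))
for t in ["pin","tuna_tin","spice_jar","honey_jar","mug","tall_tin"]:
        print(t,[(np.round(d["point"]),round(d["p"],2)) for d in eyes.boxes_of(im,t)[:2]])
E
```

```text
[438.92602807 -14.9194445  168.00811639] [ 0.6325408   0.03968935 -0.23108759]
(7838, np.float64(-127.41068576519267), np.float64(1.793335561470678), np.float64(24.054811557031556), array([531.61992369, 626.80755335])) [438.77079387 -15.91259454 167.70534578]Traceback (most recent call last):
  File "<stdin>", line 3, in <module>
    return _quantile_unchecked(
        a, q, axis, out, overwrite_input, method, keepdims, weights)
    return _ureduce(a,
                    func=_quantile_ureduce_func,
    ...<5 lines>...
                    overwrite_input=overwrite_input,
                    method=method)
    r = func(a, **kwargs)
    result = _quantile(arr,
                       quantiles=q,
    ...<2 lines>...
                       out=out,
                       weights=wgt)
    slices_having_nans = np.isnan(arr[-1, ...])
                                  ~~~^^^^^^^^^
IndexError: index -1 is out of bounds for axis 0 with size 0
```

View pics/s12.png

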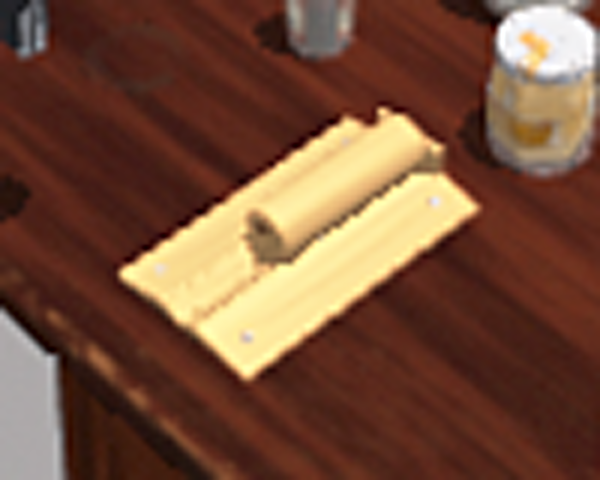

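View pics/w12.png

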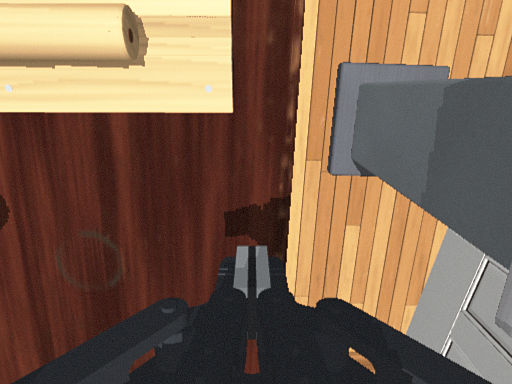

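The pin lies in the groove with its far end at the stop (s12, around (425,150)), and its near end measures x ≈ 532–533. One last check of the other objects and the contact.

Run:
```python
from h import *
im=eyes.get_image("top");P=pts(im);print(pinfit(P,(598,-126,25)))
cv2.imwrite("pics/t13.png",cv2.resize(im["pixels"][190:300,180:320],None,fx=5,fy=5,interpolation=cv2.INTER_CUBIC))
for t in ["pin","tuna_tin","spice_jar","honey_jar","mug","tall_tin"]:
        print(t,[(np.round(d["point"]),round(d["p"],2)) for d in eyes.boxes_of(im,t)[:1]])
```

```text
(346, np.float64(-127.980017696747), np.float64(1.512194127190734), np.float64(23.849048439676952), array([525.22339181, 670.4147227 ]))
pin [(array([ 595., -125.,   44.]), 0.85)]
tuna_tin [(array([764., 154.,  40.]), 0.5)]
spice_jar [(array([698.,  10.,  97.]), 0.6)]
honey_jar [(array([ 729., -170.,   88.]), 0.82)]
mug [(array([533., 481.,  48.]), 0.86)]
tall_tin [(array([ 549., -440.,  109.]), 0.7)]
```

View pics/t13.png

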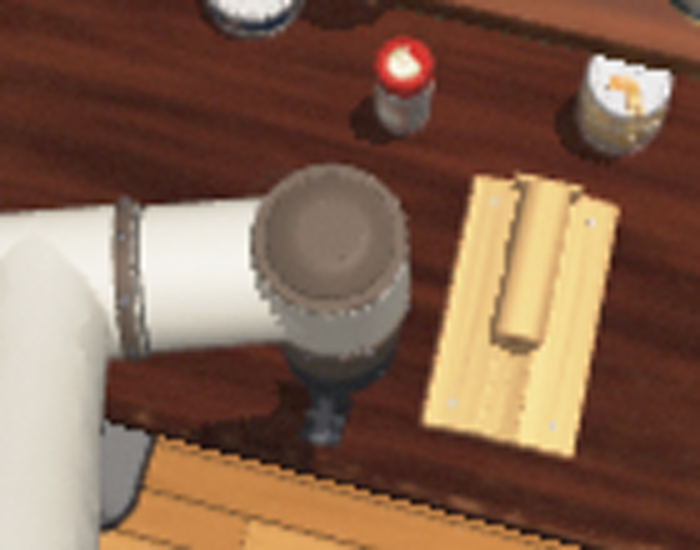

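The pin is against the stop at (545,185), the jars are unmoved, and the arm touches nothing. Handing in.

```bash
python3 -c "
from bench import arm,telemetry
print(telemetry.read_state()['clock'],arm.job_done())"
```

```text
the job is handed in; nothing more can be done
20.2 None
```

The rolling pin is in the V groove with its far end against the stop. I handed the job in at 20.2 s with the arm clear of everything.

- **Rolling:** I pushed the pin by its side with two fingertips set 50 mm apart. It went across the worktop, up the ramp and over the lip at about 25 to 50 mm/s. I did not pinch or lift it. I saw no sign of sliding, but I did not measure the pin's rotation directly.
- **End push:** I pushed the near end along the groove with the closed fingers. The tool stalled at x = 520 mm and the push force rose to about 8 N, so I took that as contact with the stop and backed straight off.
- **Last checks:** The pin's axis is about 24 mm high (25 expected) and about 1.5 to 1.8° from the robot's x, close to the rest's measured 2°. Its centre is at about x = 595 to 598 mm; I estimated the seat at x = 597 to 599 mm. The tins, jars and mug read within about 4 mm of their first readings, which is the detector's own accuracy.
- **What failed:** In the last wrist picture the stop was out of view, so that check could not be made. Contact with the stop therefore rests on the force rise and the scene and top pictures.

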